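Snap a stone into its pendant with the bench setting pliers

TASK

Finish the rectangular pendant: its stone still stands proud of the bezel. Take the pendant from the grooved rack, stand it in the nest of the bench-mounted setting pliers with the stone facing the white nylon nose, and let go; then squeeze the two handles together by feel until the resistance peaks and gives and the stone has snapped home, without pressing on hard enough to crack it. Let the handles open and stand the pendant back upright in the groove it came from, leaving everything else as it is.

Things in the scene. Friction and masses are not known exactly. Their poses are not given: they have to be found in the camera images.
- pendant_mid (a point): centre of the rectangular silver-grey pendant: 30 mm wide (its y), 40 mm tall (its z, up), 7 mm thick (its x), about 65 g, wire bail of 7 mm on top. Its blue stone is on the -x face. It starts upright in a groove of the wooden rack. Take it from above by its two narrow sides, 30 mm apart, by the top half
- stone_face (a point): centre of the outer face of the square 20 x 20 mm stone in the rectangular pendant, 4 mm above the pendant's centre; it stands 4 mm in front of the bezel (7.5 mm from the pendant's mid-plane) before it is set and 1.5 mm in front after
- stone (a joint): travel of the stone into its bezel in m: 0 = standing proud, 0.0025 = snapped home and staying there by itself. Its resistance grows to about 24 N (at the stone) within the first 1.2 mm, then falls away and it pulls itself in
- rack: fixed wooden rack 150 x 62 x 22 mm, origin under its centre, three grooves 11 mm wide and 12 mm deep (floor 10 mm above the table) that run along its y, open at both ends, at x = -46, 0 and 46 mm. The rectangular pendant stands in one of them, drawn by lot, its width along the groove and stone towards the rack's +x
- round_pendant_a_mid (a point): centre of a round finished pendant, diameter 30 mm, 7 mm thick, standing in another groove: leave it
- round_pendant_b_mid (a point): centre of the other round finished pendant, the same: leave it
- setter: fixed stand of the setting pliers, base plate 100 x 70 x 10 mm, origin on the table under the pliers' pivot. The pliers lie level, 48 mm above the table: the jaws point to its +x, the two handles to its -x and end 120 mm from the pivot. The nest is on the +y jaw, the white nylon nose on the -y jaw, both 50 mm from the pivot
- nest (a point): middle of the nest's floor, 42 mm above the table, on the +y jaw; x points along the jaw away from the pivot, y to the 40 mm tall back plate. A pocket open at the top, 13 mm wide (y), 38 mm long (x), lips 8 mm high. The pendant stands in it with its own x along this y (stone to -y). Keep fingertips 14 mm or more above this floor; open, back plate and nose are 20 to 33 mm apart
- nest_jaw (a joint): angle of the +y jaw with its handle in rad: 0 = sprung fully open, grows as the handles close; 0.09 to 0.26 when the stone snaps home, if both handles move alike
- press_jaw: the other half of the pliers, -y jaw with the white nylon nose (14 mm wide, 56 to 76 mm above the table), origin on the table under the pivot. The nose sits on an adjusting screw set differently each day (within 6 mm), so the handles' width at the snap differs by up to 22 mm and has to be felt. The stone cracks above 34 N between nose and pendant
- grip_a (a point): squeezing spot on the black sleeve of the handle that carries the nest, 90 mm from the pivot, where the handle bows out most, in the middle of the 10 mm thick round handle, 48 mm above the table
- grip_b (a point): squeezing spot on the other handle. Over the outsides the two handles measure about 68 mm here when open and, by the day's screw setting, between 24 and 50 mm when the stone snaps. Squeezed here, each finger needs about 16 N at the peak; the stone cracks at about 20 N. A light spring (1 to 2 N) opens the handles when they are let go
- loupe: small black eye loupe, a bystander on the table: leave it
- gem_jar: small clear jar with white lid, a bystander on the table: leave it
- tweezers: steel tweezers, a bystander on the table: leave it
- bench_hammer: small hammer with wooden handle, a bystander on the table: leave it
- polish_bottle: small bottle, a bystander on the table: leave it
- parts_box: clear open parts box, a bystander on the table: leave it
Mind the look-alikes: they are no part of the job. Of the things that look like the setter, take the one that is farthest to the robot's right at the start. Leave any yellow look-alike of the part that bears pendant_mid alone.

How it is judged:
By the outcome, as a careful person would: the job done as asked, in the order asked, and still so for the second after the job is handed in, with the robot touching nothing.
It also fails if it takes over 72 s, if anything falls off the work surface, if the arm or the gripper's body presses on something with over 40 N, if the wrist force passes 120 N, or if a joint passes its speed limit or range.

ROBOT

A 6-joint arm with a two-finger parallel gripper is mounted at the origin on the work surface. World frame = base frame: x ahead of the robot, y to its left, z up, the work surface at z = 0. Lengths are in m, angles in rad, forces in N, time in s.
With the tool pointing down it reaches from about 0.35 to 0.725 m from the base axis. Payload 4.3 kg.
Tool frame: the origin (TCP) lies midway between the tips of the shut fingers; the grasp point (between the pads) lies 19 mm behind it (bot.hold_point_z is the distance from the TCP to the grasp point, in m); z points along the fingers, y is the direction in which the jaws open and shut (so a half turn about z gives the same grasp; the last joint's range is limited). The gripper opens to 85 mm and grips with 20 to 120 N. Pads are 22 mm wide; open, the fingers measure 114 mm over their backs; the gripper's body (76 mm by 85 mm) begins 54 mm behind the grasp point. The pads swing forward as they close: fully open they stand 13 mm farther back than shut.
Start: joints at [-1.309, 0.377, 0.081, 1.274, 0, 1.46], TCP at [0.209, -0.536, 0.231] pointing down, gripper open.
Joint ranges: [-2.72, 2.72], [-0.84, 1.66], [-1.02, 1.22], [-1.77, 2.12], [-1.37, 1.28], [-3.14, 3.14]. Speed limits (rad/s): [2.57, 2.57, 3.14, 3.14, 3.14, 3.14].

INTERFACE

Orientations are given as a unit quaternion [x, y, z, w].
In Python, from plant import bot, gripper_to, solve_ik, imaging, ticket, status gives the robot as it stands. The module is installed in compiled form; this text tells all that it offers. Calls block until the motion is done:
- bot.move_pose(position, orientation): joint-space move of the TCP to a pose.
- bot.move_linear(position, v=0.15, ori=None, f_stop=None): straight line of the TCP; ori=None keeps the orientation; v is the mean speed in m/s. With f_stop (N) it stops when the force on the tool has changed by that much, and returns True; else False.
- bot.goto_joints(angles): joint-space move.
- gripper_to(opening): finger opening in m; the grip force is fixed at half the most; returns when the fingers have stopped.
- bot.hold(seconds).
- solve_ik(position, orientation): joint angles nearest the present ones, or None.
- imaging.read_camera(name): name is "side" or "top"; returns a dict with "img" (384x512x3 uint8, red, green, blue), "mtx" (3x3 intrinsics, pixels), "extrinsics" (4x4, takes a point from camera to world coordinates). Camera axes: x right, y up, looking along -z (the intrinsics and any distortion apply to the point x, -y, -z); pixel columns grow to the right and rows downward; lengths in m; the calibration is good to about 2 mm. A picture is of the moment at which its call begins. There is no depth.
A pose or a line that the arm cannot do raises bot.Unreachable and nothing moves.
- ticket.finish_job(): hands the job in, once; it reports no verdict.
Trained networks look in a picture, given as the dict that the camera call returned (one of the last four; its "shot" number tells which), for a name from the list of things; names that differ only in an ending like _2 or _b are one class to them, and where a whole thing is asked for, a point or a joint stands for the part that bears it (a point fixed in the world has none). Each returns a list of dicts, best first, with "conf" (0 to 1); they miss things now and then, are a little off and sometimes report something else, mostly with a low value. They report only what shows in the picture. A call takes as long as a camera call. They do not tell look-alikes from the thing itself.
- imaging.masks_of(picture, thing): "mask" (384x512 bool, what is visible of it) and "box" ([left, top, right, bottom] in pixels, round what is visible of it).
- imaging.mark_of(picture, thing): "xy" ([column, row] in pixels: a listed point, or the origin of a listed thing).
Readings, each from a call of its own:
- status.read_clock(): time.
- status.read_q(): joint angles.
- status.read_qvel(): joint speeds.
- status.read_effort(): joint torques, N m.
- status.read_tcp_pos(): TCP position.
- status.read_eef_rot(): TCP orientation.
- status.read_force(): force on the tool from outside, world axes, zero at the start.
- status.read_wrist_torque(): the same for the moment, N m.
- status.read_finger_gap(): finger opening in m.
Only numpy, scipy, OpenCV 4.12 (cv2) and the standard library are available. Lean on these libraries where they do the work, as an engineer would, in place of code of your own. Each camera call takes 0.05 s, during which the arm holds its last target. There are 200 camera calls.

## Working session

There is one attempt and no reset: what is moved stays moved. The work goes in short steps, each a Python script; the robot and the scene stay as the last script left them, time stands still between calls to the robot, and variables do not carry over. Pictures are saved under pics/ and viewed, about 8 in all and at most 12, crops included, and the job is handed in when it is done.

```bash
mkdir -p pics
cat > h.py <<'E'
import numpy as np, cv2
from plant import bot, gripper_to, solve_ik, imaging, ticket, status
def proj(p,P):
    E=np.array(p["extrinsics"]);K=np.array(p["mtx"])
    c=np.linalg.inv(E)@np.append(P,1);v=K@np.array([c[0],-c[1],-c[2]]);return v[:2]/v[2]
def ray(p,xy):
    E=np.array(p["extrinsics"]);K=np.array(p["mtx"])
    d=np.linalg.inv(K)@np.array([xy[0],xy[1],1.]);d=E[:3,:3]@np.array([d[0],-d[1],-d[2]])
    return E[:3,3],d/np.linalg.norm(d)
def atz(p,xy,z):
    o,d=ray(p,xy);return o+d*(z-o[2])/d[2]
def tri(l):
    A=np.zeros((3,3));b=np.zeros(3)
    for p,xy in l:
        o,d=ray(p,xy);M=np.eye(3)-np.outer(d,d);A+=M;b+=M@o
    return np.linalg.solve(A,b)
def save(p,n,box=None,s=1):
    im=p["img"]
    if box: im=im[box[1]:box[3],box[0]:box[2]]
    im=cv2.resize(im,None,fx=s,fy=s,interpolation=cv2.INTER_CUBIC)
    cv2.imwrite("pics/"+n,im[:,:,::-1])
E
python3 - <<'E'
from h import *
np.set_printoptions(precision=3,suppress=True)
a=imaging.read_camera("top");b=imaging.read_camera("side")
im=np.hstack([a["img"],b["img"]]);cv2.imwrite("pics/0.png",cv2.resize(im,None,fx=.78,fy=.78)[:,:,::-1])
save(a,"top0.png",s=1.5);save(b,"side0.png",s=1.5)
print(a.keys(),a["mtx"],a["extrinsics"],b["extrinsics"])
Z=dict(pendant_mid=.03,stone_face=.034,rack=0,round_pendant_a_mid=.025,setter=0,nest=.042,grip_a=.048,grip_b=.048,press_jaw=0)
for t,z in Z.items():
  for n,p in (("top",a),("side",b)):
    for r in imaging.mark_of(p,t): print(t,n,np.array(r["xy"]),round(r["conf"],2),atz(p,r["xy"],z))
print(status.read_clock())
E
```

```text
dict_keys(['img', 'mtx', 'extrinsics', 'shot']) [[464.441   0.    259.602]
 [  0.    464.441 184.513]
 [  0.      0.      1.   ]] [[-0.006  0.994 -0.107  0.428]
 [-1.    -0.008 -0.011 -0.008]
 [-0.012  0.107  0.994  1.406]
 [ 0.     0.     0.     1.   ]] [[-0.967  0.125 -0.222  0.365]
 [-0.254 -0.554  0.793  0.767]
 [-0.024  0.823  0.567  0.634]
 [ 0.     0.     0.     1.   ]]
pendant_mid top [171.8 135. ] 0.54 [0.728 0.272 0.03 ]
pendant_mid top [172.7 164.2] 0.38 [0.638 0.268 0.03 ]
pendant_mid side [165.2 270.4] 0.52 [0.725 0.268 0.03 ]
pendant_mid side [203.7 274.1] 0.48 [0.637 0.259 0.03 ]
pendant_mid side [305.2 239. ] 0.38 [0.436 0.093 0.03 ]
pendant_mid side [291.2 168.3] 0.32 [ 0.53  -0.231  0.03 ]
stone_face top [178.5 179.6] 0.74 [0.591 0.249 0.034]
stone_face side [166.6 274. ] 0.47 [0.715 0.281 0.034]
rack top [178.2 182.6] 0.7 [0.586 0.256 0.   ]
rack top [247.1 231.7] 0.6 [0.436 0.046 0.   ]
rack side [222.9 283.6] 0.97 [0.597 0.25  0.   ]
rack side [244.7 276.3] 0.23 [0.556 0.218 0.   ]
round_pendant_a_mid top [175.4 161.7] 0.61 [0.647 0.261 0.025]
round_pendant_a_mid
[... 1033 characters left out ...]
208  0.048]
grip_b top [334.6 200.6] 0.83 [ 0.524 -0.212  0.048]
grip_b top [210.  232.8] 0.68 [0.433 0.152 0.048]
grip_b top [180.3 178.6] 0.62 [0.593 0.241 0.048]
grip_b top [210.7 256.8] 0.59 [0.364 0.15  0.048]
grip_b top [328.2 181.4] 0.55 [ 0.581 -0.194  0.048]
grip_b side [332.2 252.3] 0.79 [0.368 0.144 0.048]
grip_b side [292.8 165.8] 0.62 [ 0.523 -0.217  0.048]
grip_b side [308.  249.7] 0.58 [0.422 0.148 0.048]
grip_b side [273.3 165.2] 0.5 [ 0.584 -0.208  0.048]
press_jaw top [300.3 200.5] 0.69 [ 0.529 -0.115  0.   ]
press_jaw top [185.5 250.6] 0.63 [0.38  0.231 0.   ]
press_jaw side [320.7 296.8] 0.84 [0.38  0.235 0.   ]
press_jaw side [284.1 191.9] 0.51 [ 0.534 -0.138  0.   ]
1.0
```

View pics/top0.png

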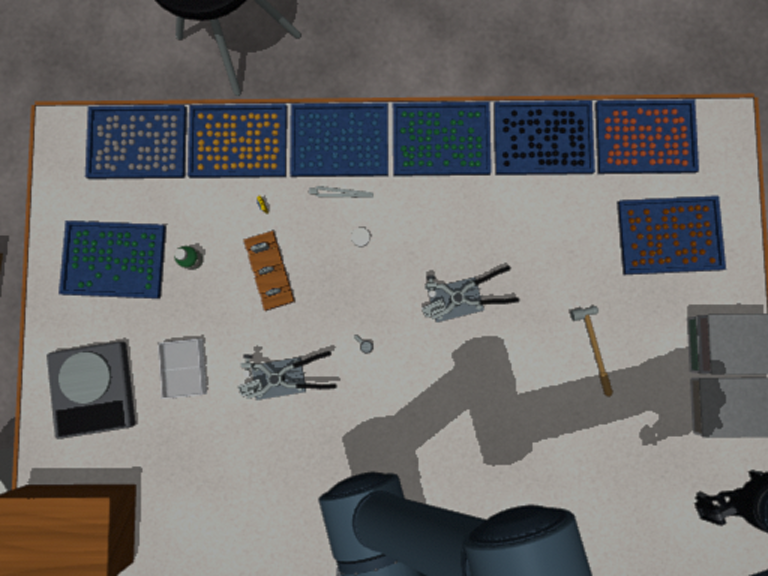

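View pics/side0.png

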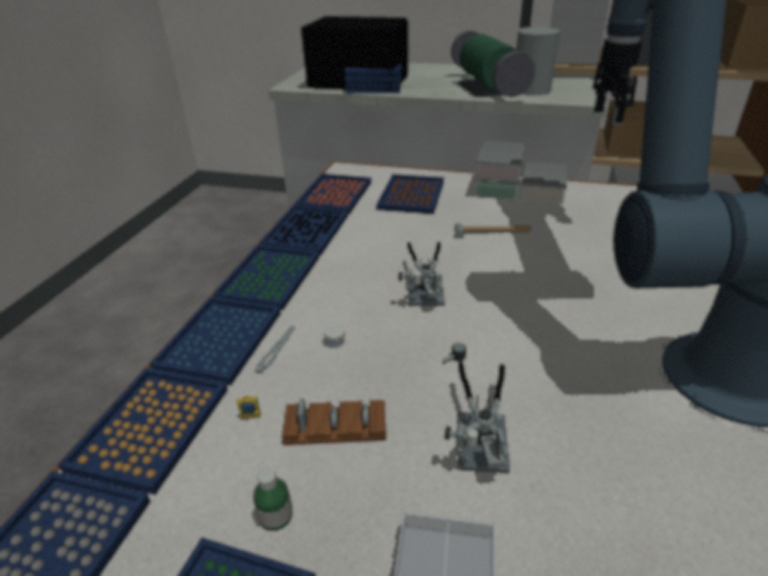

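The top view shows two pliers, at about (275,380)/1.5 and (458,295)/1.5. The second is farther right (y≈-0.12), so I take that one. The pendant candidates are the three in the rack, top px (174,164), (177,180) and (183,195), plus the yellow look-alike on the table at (175,135), which I leave alone. I'll check the choice in a close crop.

Run:
```python
from h import *
np.set_printoptions(precision=3,suppress=True)
a=imaging.read_camera("top");b=imaging.read_camera("side")
C=lambda p,x,y,w,h,s:cv2.resize(p["img"][y:y+h,x:x+w],(w*s,h*s),interpolation=cv2.INTER_CUBIC)
r1=np.hstack([C(a,155,145,50,37*2//1-10,6)[:300],C(b,180,255,83,50,6)[:300]])
r2=np.hstack([C(a,275,170,75,50,6)[:300],C(b,255,155,58,50,6)[:300]])
w=min(r1.shape[1],r2.shape[1]);cv2.imwrite("pics/c1.png",np.vstack([r1[:,:w],r2[:,:w]])[:,:,::-1]);print(w,r1.shape,r2.shape)
for t in("rack","pendant_mid","round_pendant_a_mid","setter","nest_jaw","press_jaw"):
  for n,p in (("top",a),("side",b)):
    for r in imaging.masks_of(p,t):
      m=r["mask"].astype(np.uint8);R=cv2.minAreaRect(np.argwhere(m)[:,::-1].astype(np.float32))
      print(t,n,round(r["conf"],2),r["box"],m.sum(),[np.round(v,1) for v in R])
```

```text
798 (300, 798, 3) (300, 798, 3)
rack top 0.61 [163.1, 156.1, 196.9, 207.4] 957 [array([178.7, 180.3]), array([50.6, 22.1]), np.float64(73.3)]
rack top 0.29 [234.6, 151.2, 246.0, 165.9] 123 [array([239.5, 158. ]), array([12., 11.]), np.float64(90.0)]
rack side 0.86 [186.4, 263.8, 254.0, 297.3] 1577 [array([222. , 281.1]), array([27.6, 68.9]), np.float64(87.4)]
rack side 0.68 [265.4, 161.0, 293.0, 193.2] 195 [array([281.4, 178. ]), array([13.3, 36. ]), np.float64(53.8)]
pendant_mid top 0.6 [173.7, 129.1, 177.4, 141.9] 25 [array([174.6, 136.2]), array([8.9, 2.7]), np.float64(63.4)]
pendant_mid side 0.78 [160.5, 265.9, 172.6, 277.5] 191 [array([165.2, 270.9]), array([15. , 13.6]), np.float64(76.0)]
pendant_mid side 0.27 [272.5, 159.9, 296.5, 197.9] 221 [array([283.1, 178.1]), array([40.2, 12.6]), np.float64(67.1)]
round_pendant_a_mid top 0.46 [281.4, 180.5, 340.5, 212.4] 343 [array([311.4, 195.3]), array([11.3, 65.8]), np.float64(62.9)]
round_pendant_a_mid side 0.24 [263.4, 343.5, 330.1, 384.0] 2525 [array([296.8, 365. ]), array([65.7, 42.8]), np.float64(5.7)]
setter top 0.86 [281.9, 179
[... 754 characters left out ...]
t64(62.0)]
nest_jaw side 0.88 [308.4, 241.9, 337.4, 311.6] 551 [array([322.2, 275.8]), array([74.2, 16.5]), np.float64(72.6)]
nest_jaw side 0.78 [270.2, 162.4, 293.4, 194.1] 224 [array([283.3, 178. ]), array([41. , 12.1]), np.float64(66.8)]
press_jaw top 0.8 [163.7, 235.3, 227.4, 259.9] 240 [array([191.3, 251.7]), array([63.9, 12.9]), np.float64(19.3)]
press_jaw top 0.6 [280.2, 182.5, 347.5, 205.0] 258 [array([313.8, 197.4]), array([61.8, 13.7]), np.float64(13.8)]
press_jaw side 0.77 [296.2, 244.0, 338.9, 299.2] 548 [array([321.1, 273.4]), array([21.8, 64.2]), np.float64(40.6)]
press_jaw side 0.75 [263.9, 163.9, 291.9, 195.2] 195 [array([281.6, 178.1]), array([12.6, 34.8]), np.float64(52.8)]
```

View pics/c1.png

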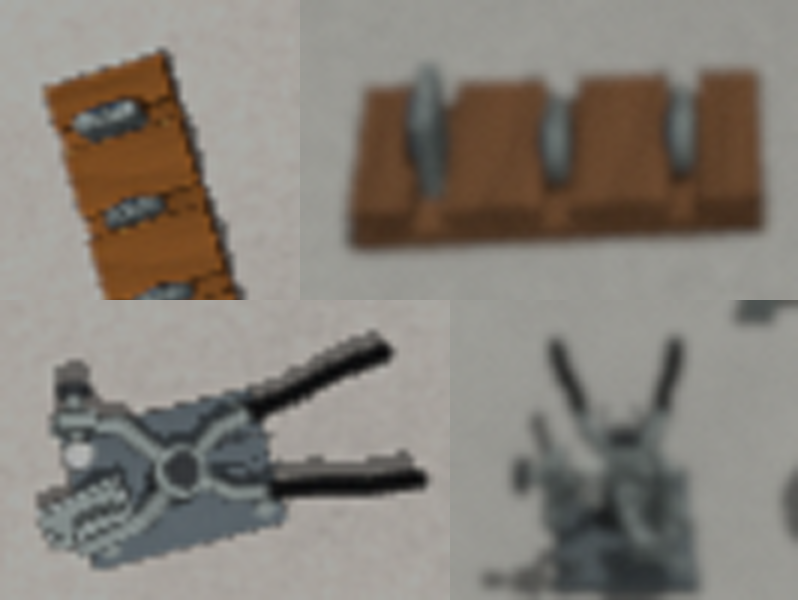

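Bottom crops: the pliers' nose (white) is on the far jaw and the nest on the near one, with the handles pointing to the robot's right. Top crops: in the far groove, at top px (173,165) and side px (202,277), stands the tallest and widest pendant, so that is the rectangular one. Next I fit the rack and setter poses and check which side the stone is on.

Run:
```python
from h import *
from scipy.optimize import minimize
np.set_printoptions(precision=4,suppress=True)
a=imaging.read_camera("top");b=imaging.read_camera("side")
def seg(p,roi):
    h=cv2.cvtColor(p["img"],cv2.COLOR_RGB2HSV);m=((h[...,0]<20)&(h[...,1]>110)).astype(np.uint8)
    k=np.zeros_like(m);x0,y0,x1,y1=roi;k[y0:y1,x0:x1]=m[y0:y1,x0:x1]
    c=max(cv2.findContours(k,0,2)[0],key=cv2.contourArea)
    o=np.zeros_like(m);cv2.fillPoly(o,[cv2.convexHull(c)],1);return o
ma=seg(a,(155,145,205,212));mb=seg(b,(180,258,262,302))
S=8
def pred(p,q):
    x,y,t=q;c,s=np.cos(t),np.sin(t)
    pts=[proj(p,[x+c*u-s*v,y+s*u+c*v,z]) for u in(-.075,.075) for v in(-.031,.031) for z in(0,.022)]
    h=cv2.convexHull(np.array(pts,np.float32));o=np.zeros((384*4,512*4),np.uint8)
    cv2.fillPoly(o,[np.round((h+.5)*4*16-8).astype(int)],1,shift=4);return cv2.resize(o.astype(np.float32),(512,384),interpolation=cv2.INTER_AREA)
def fit(l,q0):
    f=lambda q:sum(np.abs(pred(p,q)-m).sum()/m.sum() for p,m in l)
    r=minimize(f,q0,method="Nelder-Mead",options=dict(initial_simplex=np.array(q0)+np.array([[0,0,0],[.01,0,0],[0,.01,0],[0,0,.1]])));return r.x,r.fun
q0=[.59,.252,.29]
for n,l in(("top",[(a,ma)]),("side",[(b,mb)]),("both",[(a,ma),(b,mb)])): print(n,*fit(l,q0))
print("far-groove pend top",atz(a,(173.3,164.7),.048))
for n,xy,z in(("pivot",(305.5,198.3),.055),("nest",(288.5,205),.05),("h1",(340,177.5),.052),("h2",(345.5,200),.052),("nose",(288,195.8),.07)): print(n,atz(a,xy,z))
print(a["img"][160:170,165:182].tolist())
```

```text
top [0.5929 0.2515 0.3004] 0.03616573033707865
side [0.5957 0.2497 0.321 ] 0.15819017480409886
both [0.5935 0.2516 0.3003] 0.19776840742697308
far-groove pend top [0.6342 0.2622 0.048 ]
pivot [ 0.5312 -0.1264  0.055 ]
nest [ 0.5123 -0.0769  0.05  ]
h1 [ 0.5918 -0.2287  0.052 ]
h2 [ 0.5256 -0.2431  0.052 ]
nose [ 0.5376 -0.0748  0.07  ]
[[[112, 67, 28], [111, 66, 28], [109, 66, 28], [111, 68, 30], [112, 68, 30], [114, 69, 29], [115, 69, 29], [117, 72, 32], [121, 73, 32], [119, 72, 30], [119, 71, 30], [119, 72, 31], [119, 71, 30], [120, 73, 31], [123, 76, 32], [125, 76, 33], [124, 77, 34]], [[112, 68, 30], [113, 68, 29], [115, 70, 30], [117, 71, 32], [119, 73, 31], [121, 73, 30], [119, 73, 30], [120, 73, 32], [118, 71, 35], [96, 62, 38], [77, 56, 41], [82, 62, 49], [76, 49, 27], [81, 48, 20], [115, 70, 30], [119, 74, 30], [89, 54, 23]], [[118, 71, 31], [121, 74, 33], [121, 74, 30], [123, 73, 30], [121, 73, 33], [118, 72, 37], [83, 58, 42], [65, 56, 52], [53, 55, 65], [72, 85, 95], [104, 114, 116], [131, 140, 141], [76, 74, 69], [51, 34, 22], [55, 33, 14], [82, 49, 20], [80, 48, 21]], [
[... 1077 characters left out ...]
, 64, 61], [51, 56, 57], [52, 56, 57], [58, 59, 57], [64, 62, 60], [64, 52, 44], [79, 55, 37], [107, 67, 34], [110, 66, 31], [111, 67, 31], [113, 68, 30], [115, 70, 31], [115, 70, 31]], [[141, 111, 90], [128, 80, 42], [127, 77, 33], [122, 76, 35], [106, 70, 42], [71, 59, 53], [67, 52, 40], [104, 74, 42], [117, 73, 37], [113, 68, 32], [112, 67, 29], [115, 70, 31], [117, 71, 31], [119, 71, 32], [120, 74, 32], [119, 73, 32], [118, 73, 34]], [[149, 127, 109], [128, 85, 52], [104, 63, 28], [105, 64, 28], [106, 65, 29], [118, 74, 36], [114, 71, 32], [116, 72, 31], [118, 71, 32], [119, 72, 32], [121, 73, 32], [122, 74, 33], [121, 74, 33], [120, 73, 33], [118, 72, 31], [118, 72, 33], [119, 73, 32]]]
```

Blue pixels lie on the far edge (rows 162–163) of the far pendant. So the stone faces +X, the rack's +x is at yaw 0.30, and the far groove is at about (0.637, 0.265). I pick it now.

```bash
cat >> h.py <<'E'
from scipy.spatial.transform import Rotation as Ro
def quat(a):
    y=np.array([np.cos(a),np.sin(a),0]);z=np.array([0,0,-1.]);return Ro.from_matrix(np.c_[np.cross(y,z),y,z]).as_quat()
G=np.array([.6374,.2652]);RY=.30
E
python3 - <<'E'
from h import *
np.set_printoptions(precision=4,suppress=True)
for a in(RY+np.pi/2,RY-np.pi/2): print(a,solve_ik([*G,.12],quat(a)),solve_ik([.511,-.078,.12],quat(a)))
R=Ro.from_quat(status.read_eef_rot()).as_matrix();print(R[:,1])
a=min((RY+np.pi/2,RY-np.pi/2),key=lambda a:abs(solve_ik([*G,.12],quat(a))[5])+abs(solve_ik([.511,-.078,.12],quat(a))[5]))
c=G
print(a,status.read_clock())
bot.move_pose([*c,.13],quat(a));gripper_to(.06)
print(bot.move_linear([*c,.024],v=.1,f_stop=6),status.read_tcp_pos())
gripper_to(.02);print(status.read_finger_gap(),status.read_force(),status.read_tcp_pos())
bot.move_linear([*c,.13],v=.1);print(status.read_finger_gap(),status.read_force(),status.read_clock())
p=imaging.read_camera("top");s=imaging.read_camera("side")
C=lambda p,P,w,h,k:cv2.resize(p["img"][int(P[1])-h//2:int(P[1])+h//2,int(P[0])-w//2:int(P[0])+w//2],(w*k,h*k),interpolation=cv2.INTER_CUBIC)
u=proj(s,[*c,.13]);v=proj(p,[.525,-.115,.05]);print(u,v)
im=np.hstack([C(s,u,60,80,6),C(p,v,72,80,6)]);cv2.imwrite("pics/c2.png",im[:,:,::-1])
E
```

```text
1.8707963267948966 [0.3025 0.6622 0.2591 1.1677 0.     0.0025] [-0.2742  0.3233 -0.2947  0.9528  0.     -0.5742]
-1.2707963267948965 [ 0.3025  0.6622  0.2591  1.1677  0.     -3.1391] [-0.2742  0.3233 -0.2947  0.9528  0.      2.5674]
[ 0.3633 -0.9317  0.0001]
1.8707963267948966 1.8
False [0.6381 0.2655 0.0249]
0.028392730791472382 [ 0.2043 -0.4868  3.8775] [0.6382 0.2655 0.025 ]
0.02874218998683113 [-0.155  -0.6717 -0.6249] 8.175
[196.9006 242.3926] [301.4786 200.5645]
```

View pics/c2.png

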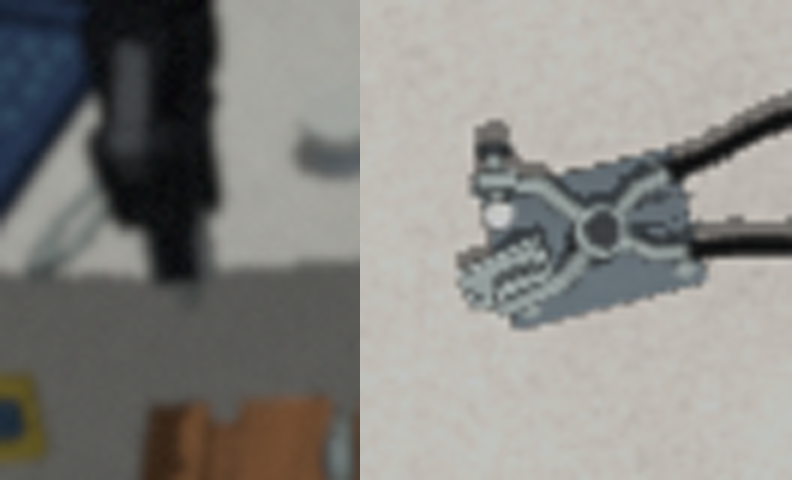

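The pendant is held (gap 28.7 mm) and its groove is now empty, side crop (200,410). In the top crop the nest's two lips run from about (465,265) to (540,238), so the nest is tilted about 0.1–0.2 rad from the pliers' axis. I'll pin it down with a rectified view and network marks.

Run:
```python
from h import *
np.set_printoptions(precision=4,suppress=True)
p=imaging.read_camera("top");s=imaging.read_camera("side")
r={}
for n,c in(("top",p),("side",s)):
  for t in("nest","grip_a","setter"):
    for m in imaging.mark_of(c,t):
      w=atz(c,m["xy"],{"nest":.042,"grip_a":.048,"setter":0}[t])
      if w[1]<0: print(t,n,round(m["conf"],2),np.array(m["xy"]),w); r.setdefault((n,t),m["xy"])
if ("top","nest") in r and ("side","nest") in r: print("tri",tri([(p,r["top","nest"]),(s,r["side","nest"])]))
# overlay: hypotheses of setter & nest on 12x views
def P(L,o,yaw): c,s_=np.cos(yaw),np.sin(yaw);return [o[0]+c*L[0]-s_*L[1],o[1]+s_*L[0]+c*L[1],L[2]]
def view(c,cen,w,h,k,o,ny):
    u=np.array(proj(c,cen)).astype(int)-[w//2,h//2]
    im=cv2.resize(c["img"][u[1]:u[1]+h,u[0]:u[0]+w],(w*k,h*k),interpolation=cv2.INTER_CUBIC)
    def poly(L,col):
        q=np.array([(np.array(proj(c,P(l,o,ny)))-u+.5)*k for l in L],np.int32);cv2.polylines(im,[q],True,col,1)
    B=lambda x,y0,y1,z:[(-x,y0,z),(x,y0,z),(x,y1,z),(-x,y1,z)]
    poly(B(.019,-.0065,.0065,.05),(255,0,0))
    poly([(-.015,.0065,.05),(.015,.0065,.05),(.015,.0065,.082),(-.015,.0065,.082)],(255,255,0))
    return im
o=[.511,-.078];ny=1.82+.15
im=np.hstack([view(p,[.515,-.09,.05],33,33,12,o,ny),view(s,[.515,-.09,.05],33,33,12,o,ny)])
cv2.imwrite("pics/c3.png",im[:,:,::-1])
```

```text
nest top 0.56 [288.1 204.7] [ 0.5137 -0.0762  0.042 ]
grip_a top 0.85 [335.1 201.7] [ 0.5211 -0.2133  0.048 ]
setter top 0.64 [303.3 199.6] [ 0.5315 -0.1245  0.    ]
setter top 0.24 [335.1 199.4] [ 0.5314 -0.2207  0.    ]
nest side 0.5 [288.6 192.2] [ 0.5103 -0.079   0.042 ]
grip_a side 0.53 [292.9 165.2] [ 0.5236 -0.2209  0.048 ]
grip_a side 0.46 [270.2 165.1] [ 0.5938 -0.2062  0.048 ]
setter side 0.71 [282.5 194.7] [ 0.5362 -0.1218  0.    ]
tri [ 0.5117 -0.0763  0.0438]
```

View pics/c3.png

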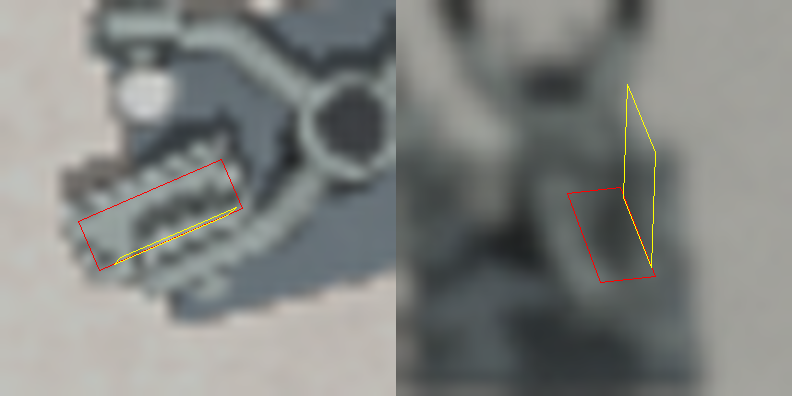

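The pocket (dark band, crop (185,205)) lies between the front lip strip, centred near (150,172), and the back-plate edge, centred near (190,218). That puts the nest at about (0.513,-0.077) with yaw about 1.93, and the triangulated network marks agree. I move there and go in with force stop.

```bash
cat >> h.py <<'E'
N=np.array([.5130,-.0772]);NY=1.93
E
python3 - <<'E'
from h import *
np.set_printoptions(precision=4,suppress=True)
bot.move_pose([*N,.13],quat(NY));
t=status.read_tcp_pos();print(t);d=N-t[:2]
c=N+d
bot.move_linear([*c,.085],v=.1);f0=status.read_force();print(f0,status.read_tcp_pos())
st=bot.move_linear([*c,.056],v=.03,f_stop=5);print(st,status.read_force()-f0,status.read_wrist_torque(),status.read_tcp_pos(),status.read_finger_gap(),status.read_clock())
p=imaging.read_camera("top");s=imaging.read_camera("side")
u=np.array(proj(s,[.515,-.085,.07])).astype(int);im=cv2.resize(s["img"][u[1]-30:u[1]+25,u[0]-30:u[0]+30],None,fx=10,fy=10,interpolation=cv2.INTER_CUBIC);cv2.imwrite("pics/c4.png",im[:,:,::-1])
E
```

```text
[ 0.5138 -0.0767  0.1302]
[-0.8078 -0.3248 -0.7656] [ 0.5124 -0.0774  0.0851]
True [0.4182 0.1978 5.4669] [ 0.0655  0.0168 -0.0181] [ 0.512  -0.0776  0.0569] 0.028658754752560068 11.525
```

View pics/c4.png

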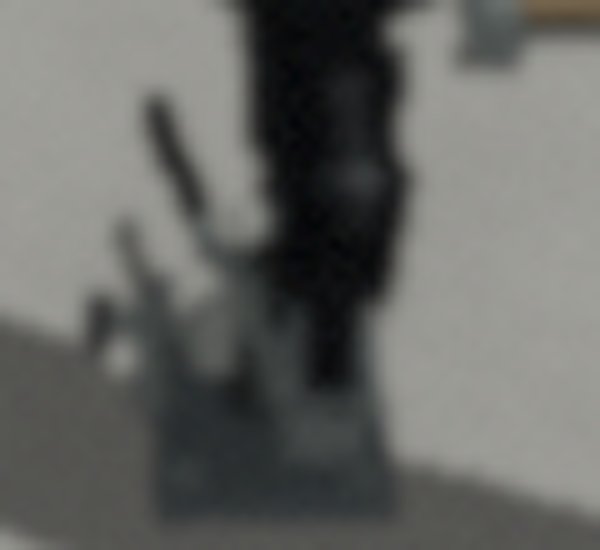

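It touched down with TCP at 56.9 mm, which is exactly the expected seated height. I release, retreat and straddle the handles.

```bash
cat >> h.py <<'E'
H=np.array([.5528,-.2094]);HY=.22
E
python3 - <<'E'
from h import *
np.set_printoptions(precision=4,suppress=True)
t=status.read_tcp_pos();gripper_to(.045)
bot.move_linear([*t[:2],.135],v=.15);print(status.read_force())
print(solve_ik([*H,.13],quat(HY)),solve_ik([*H,.13],quat(HY-np.pi)))
a=min((HY,HY-np.pi),key=lambda a:abs(solve_ik([*H,.13],quat(a))[5]-status.read_q()[5]))
bot.move_pose([*H,.13],quat(a));gripper_to(.085)
t=status.read_tcp_pos();print(t,status.read_clock())
p=imaging.read_camera("top")
for m in imaging.mark_of(p,"stone_face")+imaging.mark_of(p,"pendant_mid"): print(m["xy"],m["conf"],atz(p,m["xy"],.062))
u=np.array(proj(p,[.53,-.12,.06])).astype(int);im=cv2.resize(p["img"][u[1]-25:u[1]+25,u[0]-30:u[0]+40],None,fx=11,fy=11,interpolation=cv2.INTER_CUBIC);cv2.imwrite("pics/c5.png",im[:,:,::-1])
c=H+(H-t[:2])
print(bot.move_linear([*c,.024],v=.1,f_stop=6),status.read_tcp_pos(),status.read_force())
for w in(.076,.072,.068,.065,.062,.059):
    gripper_to(w);print(w,round(status.read_finger_gap(),5),status.read_force(),status.read_wrist_torque(),round(status.read_clock(),2))
E
```

```text
[ 0.0605  0.754  -0.0681]
[-0.4694  0.4552 -0.0664  1.0492  0.      0.8814] [-0.4694  0.4552 -0.0664  1.0492  0.     -2.2602]
[ 0.5528 -0.2093  0.1301] 14.4417
[175.0, 134.4] 0.53 [0.7224 0.2556 0.062 ]
[286.5, 205.7] 0.38 [ 0.5096 -0.0705  0.062 ]
False [ 0.5534 -0.2098  0.0247] [ 0.2196  0.2913 -0.2411]
0.076 0.07593 [ 0.0638  0.1297 -0.7276] [-0.0173  0.0109 -0.0172] 16.06
0.072 0.07205 [1.1742 0.7426 0.5488] [ 0.0486 -0.2653 -0.0129] 16.27
0.068 0.06781 [1.4636 0.1409 0.5204] [ 0.0297 -0.3079  0.0107] 16.49
0.065 0.06485 [-0.2499  0.1571  2.1447] [-0.1383 -0.0442  0.0227] 16.71
0.062 0.06177 [ 0.5063 -0.0072  1.5096] [-0.1939 -0.0824  0.0118] 16.93
0.059 0.05905 [ 0.094  -1.0393  0.8442] [-0.1968 -0.0402 -0.0186] 17.14
```

View pics/c5.png

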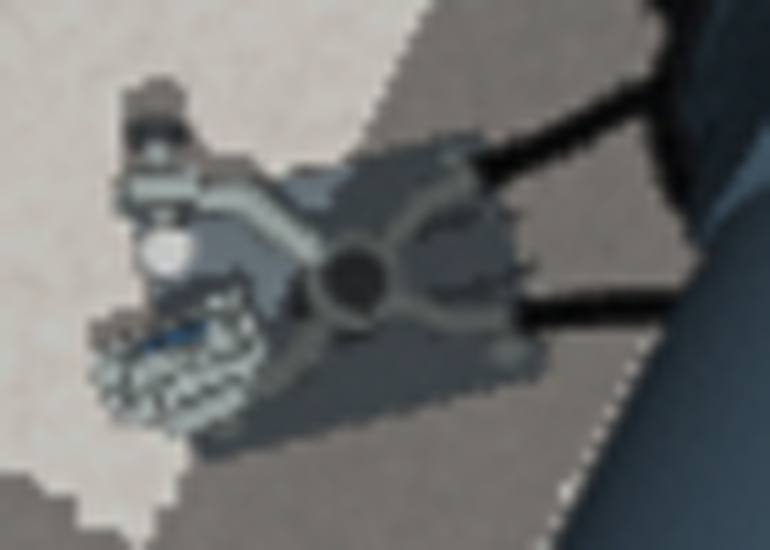

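The blue stone at (175,335) in the crop faces the white nose (165,250), and the pendant stands in the nest. The handles are engaged symmetrically. I keep squeezing in fine steps and log every signal.

```bash
cat >> h.py <<'E'
def sq(w):
    gripper_to(w);g=np.array([status.read_finger_gap() for _ in range(6)])
    f=np.mean([status.read_force() for _ in range(4)],0);m=np.mean([status.read_wrist_torque() for _ in range(4)],0);e=status.read_effort()
    print(f"{w*1e3:.2f} lag {1e3*(g.mean()-w):+.3f} sd {1e3*g.std():.2f}",np.round(f,1),np.round(m,2),np.round(e,1),round(status.read_clock(),2),flush=True)
    return g.mean()-w
E
python3 - <<'E'
from h import *
for w in np.arange(.0585,.0495,-.0005):
    if sq(w)>.0007: break
E
```

```text
58.50 lag -0.221 sd 0.00 [ 0.8 -0.9  1.2] [-0.12 -0.1  -0.01] [  0.5 -49.2  21.9   0.3   0.2   0. ] 17.36
58.00 lag -0.024 sd 0.00 [ 0.6 -1.2  1.6] [-0.2  -0.06  0.02] [  0.5 -49.2  21.9   0.3   0.2   0. ] 17.57
57.50 lag +0.457 sd 0.00 [ 0.8 -0.9  1.5] [-0.24 -0.05 -0.01] [  0.5 -49.1  21.8   0.3   0.2  -0. ] 17.79
57.00 lag +0.164 sd 0.00 [ 0.3 -1.5  2. ] [-0.24 -0.04 -0.05] [  0.5 -49.1  21.8   0.3   0.2  -0. ] 18.01
56.50 lag +0.192 sd 0.00 [ 0.3 -0.8  1.4] [-0.21 -0.03  0.02] [  0.4 -49.1  21.8   0.3   0.2  -0. ] 18.23
56.00 lag -0.103 sd 0.00 [ 0.5 -1.4  2. ] [-0.19 -0.07 -0.02] [  0.4 -49.1  21.9   0.3   0.2   0. ] 18.44
55.50 lag +0.327 sd 0.00 [-0.1 -0.1  1.2] [-0.14 -0.03 -0.01] [  0.4 -49.1  21.9   0.3   0.2  -0. ] 18.66
55.00 lag +0.391 sd 0.00 [ 0.4 -0.2  1.7] [-0.18 -0.08 -0.02] [  0.4 -49.1  21.9   0.3   0.2  -0. ] 18.88
54.50 lag +0.098 sd 0.00 [-0.4 -0.6  1.3] [-0.19 -0.07  0.02] [  0.4 -49.1  21.9   0.3   0.2   0. ] 19.09
54.00 lag +0.005 sd 0.00 [ 0.1 -1.4  1.6] [-0.15 -0.03 -0.06] [  0.4 -49.1  21.9   0.3   0.2   0. ] 19.31
53.50 lag +0.019 sd 0.00 [-0.6 -0.4  1.8] [-0.16 -0.04 -0.01] [  0.4 -49.1  21.9   0.3   0.2   0. ] 19.52
53.00 lag -0.045 sd 0.00 [ 0.5 -0.3  1.9] [-0.17 -0.09  0.01] [  0.4 -49.1  21.9   0.3   0.2   0. ] 19.74
52.50 lag -0.199 sd 0.00 [-0.5 -0.6  1.3] [-0.17 -0.04 -0.  ] [  0.4 -49.1  21.8   0.3   0.2   0. ] 19.96
52.00 lag +0.156 sd 0.00 [ 0.8 -0.7  1.5] [-0.14 -0.12  0.03] [  0.4 -49.1  21.8   0.3   0.2   0. ] 20.18
51.50 lag +0.193 sd 0.00 [-0.1 -0.8  2. ] [-0.23 -0.07 -0.04] [  0.4 -49.1  21.8   0.3   0.2   0. ] 20.39
51.00 lag +0.332 sd 0.00 [ 0.6 -1.4  1.4] [-0.24 -0.05 -0.01] [  0.5 -49.1  21.8   0.3   0.2   0. ] 20.61
50.50 lag +0.478 sd 0.00 [ 0.8 -2.3  1.4] [-0.17 -0.07 -0.  ] [  0.5 -49.1  21.8   0.3   0.2  -0. ] 20.82
50.00 lag -0.146 sd 0.00 [-0.2 -1.1  2.3] [-0.19 -0.03 -0.01] [  0.5 -49.   21.8   0.4   0.2  -0. ] 21.04
```

Gap noise is about 0.25 mm per tick, and there is no load beyond the spring yet. The image suggests nose contact at a handle width of about 42 mm. I continue with averaged readings and stop rules.

```bash
cat >> h.py <<'E'
def sq2(w,n=4):
    gripper_to(w);g=[];f=[];m=[]
    for i in range(n):
        g.append(status.read_finger_gap());f.append(status.read_force());m.append(status.read_wrist_torque());bot.hold(.02)
    f=np.mean(f,0);m=np.mean(m,0);l=1e3*(np.mean(g)-w)
    print(f"{w*1e3:.2f} lag {l:+.2f}",np.round(f,1),np.round(m,2),round(status.read_clock(),2),flush=True)
    return l,f,m
E
python3 - <<'E'
from h import *
B=np.array([.2,-.8,1.6]);M=np.array([-.18,-.06,0])
for w in np.r_[np.arange(.049,.0449,-.001),np.arange(.0445,.0379,-.0005)]:
    l,f,m=sq2(w)
    if l>.5 or np.linalg.norm(f-B)>3 or np.linalg.norm(m-M)>.2: print("stop");break
E
```

```text
49.00 lag +0.18 [ 0.2 -0.9  2.2] [-0.22 -0.08  0.01] 21.32
48.00 lag -0.02 [ 0.2 -1.   2.1] [-0.23 -0.06  0.  ] 21.61
47.00 lag -0.03 [ 0.7 -1.1  2.5] [-0.24 -0.09  0.02] 21.89
46.00 lag -0.00 [ 0.6 -1.5  2.3] [-0.25 -0.1  -0.02] 22.18
45.00 lag +0.05 [ 0.1 -1.4  1.8] [-0.27 -0.1   0.  ] 22.46
44.50 lag +0.03 [ 0.9 -1.5  1.9] [-0.29 -0.13 -0.01] 22.74
44.00 lag +0.00 [ 0.4 -1.7  1.7] [-0.27 -0.06 -0.01] 23.02
43.50 lag +0.09 [ 0.4 -2.   1.9] [-0.28 -0.07  0.02] 23.31
43.00 lag +0.03 [ 0.4 -1.5  1.7] [-0.31 -0.11  0.02] 23.59
42.50 lag +0.05 [ 0.7 -1.7  2.8] [-0.32 -0.09 -0.01] 23.88
42.00 lag +0.17 [ 0.5 -2.3  2.9] [-0.33 -0.08  0.01] 24.16
41.50 lag +0.18 [ 0.5 -1.5  4.7] [-0.34 -0.06  0.04] 24.44
stop
```

fz and lag started rising at 41.5–42.5 mm, so the nose is touching the stone. I now use 0.3 mm steps and stop on the drop.

Run:
```python
from h import *
mx=0;ml=0
for w in np.arange(.0412,.0388,-.0003):
    l,f,m=sq2(w,4)
    mx=max(mx,f[2]);ml=max(ml,l)
    if (mx>5 and f[2]<mx-2.5) or (ml>.35 and l<ml-.25): print("drop");break
```

```text
41.20 lag +0.07 [ 0.5 -1.9  4.9] [-0.38 -0.07  0.03] 24.73
40.90 lag +0.10 [ 0.3 -1.9  5.5] [-0.4  -0.06  0.02] 25.01
40.60 lag +0.17 [ 0.4 -2.1  5.4] [-0.39 -0.04  0.03] 25.29
40.30 lag +0.19 [ 0.2 -2.2  5.9] [-0.4  -0.04  0.04] 25.57
40.00 lag +0.26 [ 0.2 -2.2  6.1] [-0.4  -0.05  0.04] 25.86
39.70 lag +0.17 [ 0.5 -2.7  6.1] [-0.39 -0.01  0.05] 26.14
39.40 lag +0.26 [ 0.  -2.2  6.1] [-0.44  0.01  0.06] 26.43
39.10 lag +0.28 [-0.3 -2.4  6.6] [-0.41  0.03  0.05] 26.71
```

Run:
```python
from h import *
mx=6.4;ml=.27
for w in np.arange(.0388,.0363,-.0003):
    l,f,m=sq2(w,5)
    mx=max(mx,f[2]);ml=max(ml,l)
    if f[2]<mx-1.7 or l<ml-.2: print("drop");break
```

```text
38.80 lag +0.40 [-0.  -2.1  6.5] [-0.42  0.01  0.06] 27.01
38.50 lag +0.45 [-0.2 -2.2  6.7] [-0.42  0.03  0.06] 27.31
38.20 lag +0.14 [-0.2 -2.3  7. ] [-0.43  0.05  0.07] 27.61
drop
```

Run:
```python
from h import *
g=[]
for i in range(12): g.append(status.read_finger_gap());bot.hold(.02)
print(np.mean(g)*1e3-38.2,np.std(g)*1e3,status.read_force(),status.read_clock())
p=imaging.read_camera("top")
u=np.array(proj(p,[.52,-.085,.07])).astype(int);im=cv2.resize(p["img"][u[1]-16:u[1]+16,u[0]-20:u[0]+20],None,fx=16,fy=16,interpolation=cv2.INTER_CUBIC);cv2.imwrite("pics/c6.png",im[:,:,::-1])
```

```text
0.27064064564329016 0.21417756996277162 [-0.03813619 -2.09611267  6.49026884] 27.8083
```

View pics/c6.png

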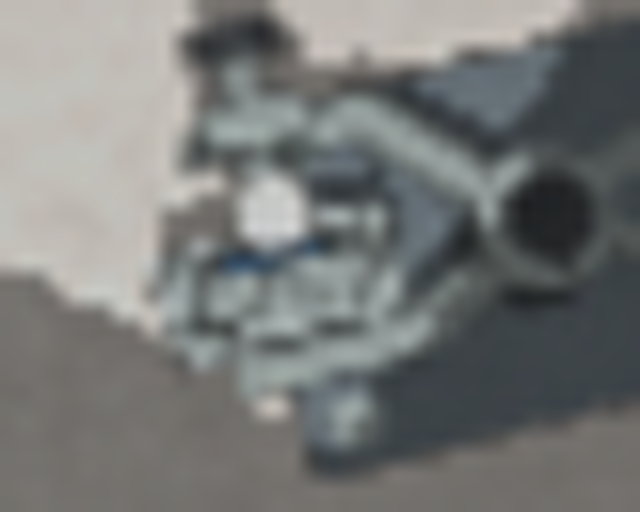

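The nose (270,210) is on the stone, blue still shows, and there is a dark gap behind the pendant (290,340). So it is still sliding back to the plate and has not snapped. I continue.

Run:
```python
from h import *
mx=6.5;L=[.27]
for w in np.arange(.0379,.0340,-.0003):
    l,f,m=sq2(w,8)
    mx=max(mx,f[2]);L.append(l)
    if f[2]<mx-1.5 or l<max(L)-.28: print("drop");break
    if l>max(L[:-1])+.5: print("steep");break
```

```text
37.90 lag +0.25 [-0.1 -2.3  7.6] [-0.44  0.04  0.08] 28.21
37.60 lag +0.23 [-0.5 -2.6  7.3] [-0.45  0.06  0.08] 28.56
37.30 lag +0.32 [-0.5 -2.3  7.8] [-0.44  0.06  0.1 ] 28.91
37.00 lag +0.42 [-0.8 -2.3  8. ] [-0.45  0.07  0.08] 29.26
36.70 lag +0.30 [-0.4 -2.4  7.8] [-0.48  0.1   0.1 ] 29.61
36.40 lag +0.14 [ 0.1 -2.8  6.7] [-0.48 -0.05  0.03] 30.02
36.10 lag +0.19 [ 0.4 -2.6  7.1] [-0.44 -0.05  0.04] 30.38
35.80 lag +0.06 [ 0.2 -2.5  7.4] [-0.47 -0.06  0.03] 30.73
drop
```

At 36.4 mm the lag fell (0.37→0.14), and torque and fz jumped, which looks like the snap. I check the image before pressing any further.

Run:
```python
from h import *
p=imaging.read_camera("top")
u=np.array(proj(p,[.52,-.085,.07])).astype(int);im=cv2.resize(p["img"][u[1]-16:u[1]+16,u[0]-20:u[0]+20],None,fx=16,fy=16,interpolation=cv2.INTER_CUBIC);cv2.imwrite("pics/c7.png",np.hstack([cv2.imread("pics/c6.png")[:,100:480],im[:,100:480,::-1]]))
```

```text
(no output)
```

View pics/c7.png

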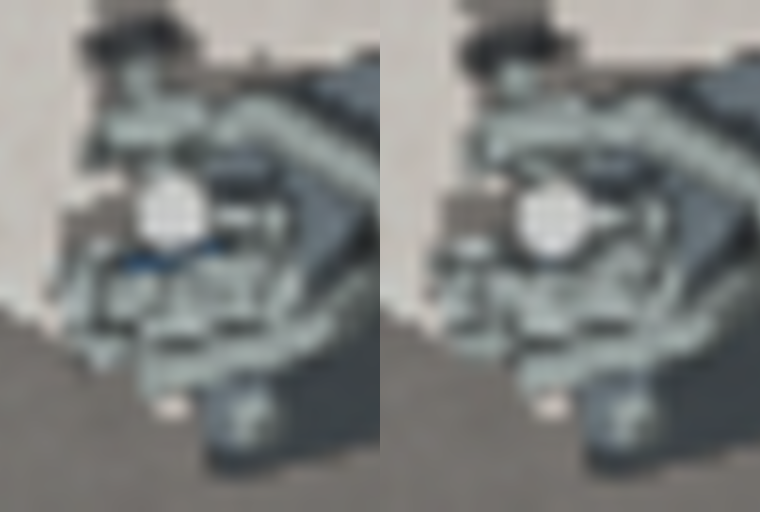

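The blue band visible before (left, (145,260)) is gone (right), so the stone is home. I let the handles open, back off, and compare the pendant's position in the nest with how I placed it.

Run:
```python
from h import *
np.set_printoptions(precision=4,suppress=True)
for w in(.045,.055,.065,.075,.085): gripper_to(w)
t=status.read_tcp_pos();bot.move_linear([*t[:2],.13],v=.15);print(status.read_clock(),status.read_force())
p=imaging.read_camera("top")
u=np.array(proj(p,[.53,-.12,.06])).astype(int)
new=p["img"][u[1]-25:u[1]+25,u[0]-30:u[0]+40].copy()
old=cv2.resize(cv2.imread("pics/c5.png")[:,:,::-1],(70,50),interpolation=cv2.INTER_AREA)
np.savez("n.npz",old=old,new=new)
C=lambda i:cv2.resize(i[12:46,5:40],None,fx=11,fy=11,interpolation=cv2.INTER_CUBIC)
cv2.imwrite("pics/c8.png",np.hstack([C(old),C(new)])[:,:,::-1])
for m in imaging.mark_of(p,"pendant_mid"): print(m["xy"],m["conf"])
```

```text
32.9583 [ 0.2052  0.5263 -0.7027]
[286.6, 205.8] 0.45
[177.2, 135.3] 0.37
```

View pics/c8.png

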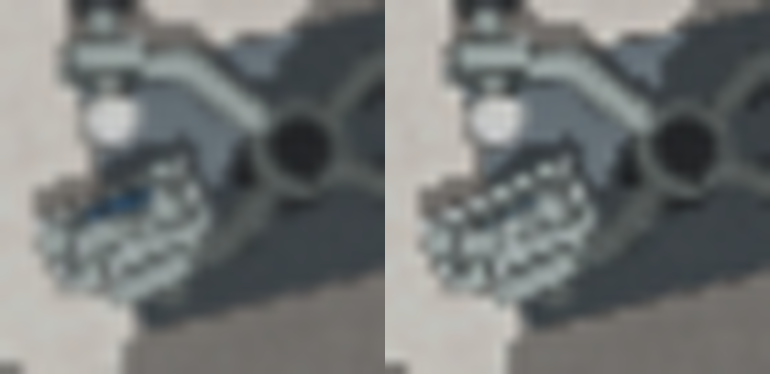

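The handles are fully open again and the stone is set, with only a thin blue line left. The pendant stands in the nest, shifted about 1–2 mm towards the back plate. I regrasp it with that shift and return it to the far groove by feel.

Run:
```python
from h import *
np.set_printoptions(precision=4,suppress=True)
gripper_to(.045)
n=np.array([.512,-.0776])+.0015*np.array([-.936,-.351])
bot.move_pose([*n,.13],quat(NY));t=status.read_tcp_pos();c=n+(n-t[:2])
bot.move_linear([*c,.1],v=.1)
st=bot.move_linear([*c,.0565],v=.06,f_stop=6);print("down",st,status.read_tcp_pos(),status.read_force())
if status.read_tcp_pos()[2]<.061:
    gripper_to(.02);print(status.read_finger_gap(),status.read_force())
    bot.move_linear([*c,.14],v=.1);print(status.read_finger_gap(),status.read_force())
    a=RY+np.pi/2
    bot.move_pose([*G,.13],quat(a));bot.move_linear([*G,.05],v=.12);print(status.read_tcp_pos(),status.read_clock())
    st=bot.move_linear([*G,.0235],v=.04,f_stop=4);print("rack",st,status.read_tcp_pos(),status.read_force(),status.read_wrist_torque(),status.read_clock(),status.read_finger_gap())
```

```text
down False [ 0.5106 -0.0779  0.0567] [ 0.424   0.6264 -0.1218]
0.02836020644217848 [-0.5304 -0.009   3.7938]
0.028480255625784906 [-0.0788 -0.6281  0.0245]
[0.6381 0.2651 0.0509] 39.675
rack True [0.6369 0.2651 0.0253] [-0.6824  0.8166  4.0428] [-0.0057  0.087  -0.0273] 40.2667 0.028694882663845015
```

It bottomed out at 25.3 mm, against 24.9 mm at pick-up, so it is in the groove. I release, back off and check.

Run:
```python
from h import *
np.set_printoptions(precision=4,suppress=True)
t=status.read_tcp_pos();bot.hold(.2);gripper_to(.055)
bot.move_linear([*t[:2],.15],v=.12)
bot.goto_joints([-1.0,0.2,0.081,1.274,0,1.0]);print(status.read_clock(),status.read_force(),status.read_tcp_pos())
p=imaging.read_camera("top");s=imaging.read_camera("side")
A=cv2.resize(p["img"][150:210,152:206],None,fx=7,fy=7,interpolation=cv2.INTER_CUBIC)
B=cv2.resize(s["img"][252:312,185:245],None,fx=7,fy=7,interpolation=cv2.INTER_CUBIC)
cv2.imwrite("pics/c9.png",np.hstack([A,B])[:,:,::-1]);save(p,"top9.png",s=1.5)
```

```text
44.7833 [ 0.1263  0.2197 -0.4975] [ 0.3606 -0.4431  0.3323]
```

View pics/c9.png

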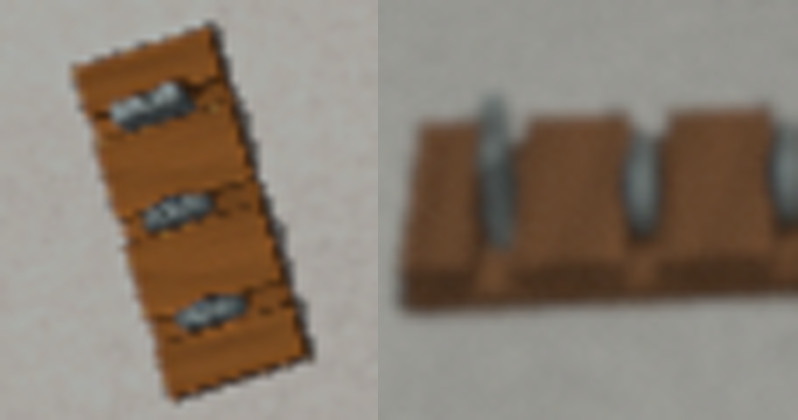

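The pendant stands upright in its far groove (top crop (150,105), side crop (495,170)) with no blue standing proud, and the round ones are untouched.

```bash
python3 -c "
from plant import ticket,status
print(ticket.finish_job(),status.read_clock())"
```

```text
the job is handed in; nothing more can be done
the job is handed in; nothing more can be done
```

I set the stone and handed the job in at about 45 s of robot time. The rectangular pendant is back upright in the far groove it came from.

- **Setting:** I stood the pendant in the nest of the right-hand pliers, with the stone facing the white nose, and let go. I then squeezed the handles in 0.3 mm steps. The resistance gave way at a handle width of about 36.5 mm, and I stopped at 35.8 mm.
- **Snap check:** Finger lag fell from about 0.4 mm to 0.1 mm, the wrist torque jumped at the same moment, and the blue edge of the stone disappeared from the top view. The force signals were weak and noisy, so that picture was the main confirmation. I had no direct reading of the force on the stone. An apparent drop earlier, at 38.2 mm, was noise: the picture then still showed the stone proud.
- **Return:** The handles opened fully. The pendant touched the groove floor within 0.4 mm of its pick-up height. The last pictures show it upright beside the two round pendants, which were not disturbed. I did not closely check the other items on the table at the end, but the arm registered no unexpected contact.

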